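# Four clicks up on the stirrer

### The job

The stirrer must run four steps faster: push its speed dial clockwise (seen from above) exactly four clicks from where it now stands, pressing a fingertip against the side of the dial's fin without gripping the fin, and leave it resting in that fourth click. Then push the round start button fully down and let it spring back. Leave the beaker, the bottle and the timer standing where they are.

Things in the scene. Friction and masses are not known exactly. Their poses are not given: they have to be found in the camera images.
- stirrer: White bench stirrer, fixed to the bench, yaw within 20 degrees: housing 230 (x) x 160 (y) x 55 mm high, origin at the centre of its underside, z up, +x to its back. Flat top at 55 mm. At the back (x +63, y 0 mm) a white round plate, 92 mm across, top at 63 mm. On the front part of the top, a black dial (axis at x -52, y +22 mm) and a grey round button (x -85, y -58 mm). Eight ticks, 30 degrees apart, surround the dial.
- dial (a joint): Angle of the speed dial in rad; grows clockwise seen from above. It has eight click stops, at 0, 30, 60 ... 210 degrees (each 0.5236 rad), and stands in the first, second or third of them at the start; hard stops lie just beyond the first and the last. A spring plunger pulls it to the nearest stop: breaking out of a stop takes up to about 0.13 N m (4 N at the middle of the fin), most just before half way, and past half way it jumps ahead to the next stop by itself.
- dial_axis (a point): Point on the dial's vertical axis at the top of its disc, 66 mm above the bench. The black disc is 90 mm across. Axes turn with the dial: x points along the fin, z up. At joint value 0 the x axis stands 135 degrees anticlockwise (from above) of the stirrer's x axis.
- fin_mid (a point): Middle of the fin, 32 mm from the dial's axis, 81 mm above the bench, axes as dial_axis. The fin is one straight radial black wall, 12 mm thick, reaching from the hub (24 mm across, top at 94 mm) out to 45 mm from the axis; it rises from the disc's top at 66 mm to 94 mm above the bench and has a white line on its top edge. The face to push is the flat one on its anticlockwise side (+y of these axes); fingers pressing on both sides at once count as gripping.
- fin_tip (a point): Outer end of the fin, on its middle plane, 45 mm from the dial's axis, 81 mm above the bench.
- start (a joint): Travel of the start button in m: 0 up, 0.006 fully down (about 5 N); it springs back by itself.
- start_top (a point): Centre of the top of the start button: grey, 22 mm across, standing up in a wider round grey collar; 77 mm above the bench when up.
- beaker: Clear empty beaker, 52 mm across, 62 mm tall, loose on the stirrer's round plate; origin at the centre of its underside.
- bottle: Small capped glass bottle, 48 mm across, 87 mm tall, loose on the bench to the right of the stirrer; origin at the centre of its underside.
- timer: White desk timer, 66 x 70 x 26 mm, loose on the bench to the left of the stirrer; origin at the centre of its underside.
There are look-alikes about, which are no part of the job. What is shaped like the bottle but blue or yellow is not meant.

How it is judged:
By the outcome, as a careful person would: the job done as asked, in the order asked, and still so for the second after the job is handed in, with the robot touching nothing.
It also fails if it takes over 61 s, if anything falls off the work surface, if the arm or the gripper's body presses on something with over 40 N, if the wrist force passes 120 N, or if a joint passes its speed limit or range.

### The arm

A 7-joint arm with a two-finger parallel gripper is mounted at the origin on a cart in front of the work surface, level with it; the furniture and walls round the work are solid. World frame = base frame: x ahead of the robot, y to its left, z up, the work surface at z = 0. Lengths are in mm, angles in rad, forces in N, time in s.
With the tool pointing down it reaches from about 400 to 875 mm from the base axis. Payload 4.4 kg.
Tool frame: the origin (TCP) lies at the very end of the fingers, on their centre line; the grasp point (between the pads) lies 19 mm behind it; z points along the fingers, y is the direction in which the jaws open and shut (so a half turn about z gives the same grasp; the last joint's range is limited). The gripper opens to 85 mm and grips with 20 to 120 N. Pads are 22 mm wide; open, the fingers measure 114 mm over their backs; the gripper's body (76 mm by 85 mm) begins 54 mm behind the grasp point. The pads swing forward as they close: fully open they stand 13 mm farther back than shut.
Start: joints at [1.279, 0.628, 0.038, 1.517, -0.027, 0.996, -0.02], TCP at [145.553, -633.508, 231.313] pointing down, gripper open.
Joint ranges: [-3.06, 3.06], [-0.37, 2.12], [-1.25, 1.32], [0.18, 2.47], [-1.1, 4.24], [0.23, 1.98], [-2.94, 2.94]. Speed limits (rad/s): [2.57, 2.57, 3.14, 3.14, 3.14, 3.14, 3.14].

### API

Orientations are given as [roll, pitch, yaw] about the fixed x, y, z axes, in that order (R = Rz(yaw) Ry(pitch) Rx(roll)).
In Python, from cell import read_state, get_image, finish_job gives the robot as it stands.
- The arm moves only by the tool carry_out, never from a script. Its argument "series" is a list that holds one entry, the list of rows, each a list of 7 numbers: the shift along the tool's x, y, z in cm, then the turn, a rotation vector about the tool's x, y, z in rad, then the finger opening in cm, from 0 to 8.54. In form: [[[x, y, z, wx, wy, wz, grip], ...]]. A call has 1 to 5 rows; each row is the pose to reach, as a shift and turn from the pose commanded when the call began, along the tool's axes at that moment; what a row does not reach only later rows make up. A row lasts 1/12 s, in which the tool goes at most 41.7 mm and 7.16 degrees, less where a joint would pass 70% of its speed; a pose out of reach is approached as far as the arm can. A call with a gripper value outside its range is refused whole. The fingers move at their own pace and stop on an object; the grip force is fixed at half the most. Time passes only in rows, so rows that repeat a pose let the fingers close. It gives the time, the measured TCP pose, the force and the opening at its end, in the units of the state.
- read_state(): the state, without advancing time (a new reading comes with each control period).
- get_image(name): name is "scene" or "top" or "wrist"; returns a dict with "img" (400x640x3 uint8, blue, green, red), "z_map" (400x640 float32, mm along the optical axis (not along the pixel's ray), 0 where there is no reading), "mtx" (3x3 intrinsics, pixels), "dist" ([k1, k2, p1, p2, k3] as OpenCV has them; the pictures are not rectified), "T" (4x4, takes a point from camera to world coordinates); the wrist camera has in their place "T_tool_cam" (4x4, takes a point from camera to tool coordinates, whose origin is the TCP and whose axes are the flange's). Camera axes: x right, y down, z forward; pixel columns grow to the right and rows downward; lengths in mm; the calibration is good to about 2 mm. A picture is of the moment at which its call begins: read the wrist's pose just before it.
- finish_job(): hands the job in, once; it reports no verdict.
The state is a dict: "clock": time; "qpos": joint angles; "qd": joint speeds; "tau": joint torques, N m; "eef_pos": TCP position; "tool_rot": TCP orientation; "force": force on the tool from outside, world axes, zero at the start; "torque": the same for the moment, N m; "width": finger opening in mm.
Only numpy, scipy, OpenCV 4.12 (cv2) and the standard library are available. Lean on these libraries where they do the work, as an engineer would, in place of code of your own. Each camera call takes 0.05 s, during which the arm holds its last target.

## Working session

There is one attempt and no reset: what is moved stays moved. The work goes in short steps, Python scripts to look and compute and a tool call to move; the robot and the scene stay as the last step left them, time stands still between calls to the robot, and variables do not carry over. Pictures are saved under pics/ and viewed, and the job is handed in when it is done.

Besides the shell and the picture viewer there is one more tool, called after "Request:" as a command line: name --argument value ..., lists and objects as JSON in quotes. carry_out: Moves the arm, as the interface text tells. Its arguments: {"type":"object","properties":{"series":{"type":"array","items":{"type":"array","items":{"type":"array","items":{"type":"number"}}}}},"required":["series"]}

```bash
ls; mkdir -p pics; python3 - <<'E'
from cell import read_state,get_image
import cv2
s=read_state();print(s)
for n in("scene","top","wrist"):
    d=get_image(n);cv2.imwrite(f"pics/{n}0.png",d["img"]);print(n,d["mtx"],d["dist"],d.get("T"),d.get("T_tool_cam"))
E
```

```text
pics
{'clock': 0.0, 'qpos': array([ 1.27919607,  0.62936868,  0.03843077,  1.51842756, -0.02702073,
        0.99626682, -0.0199856 ]), 'qd': array([ 0.00094507, -0.00027584, -0.00082334, -0.00137334,  0.00015462,
       -0.00011635, -0.0002243 ]), 'tau': array([-5.88662861e-04, -5.63400078e+01,  1.22608479e+00, -1.93442380e+01,
        1.10153531e-02,  1.05518347e-02,  3.06695597e-05]), 'eef_pos': array([ 145.41959196, -632.85723743,  230.35520996]), 'tool_rot': array([-3.13963973e+00,  4.10061861e-06,  2.25811075e-01]), 'force': array([-0.16385984, -0.16279306, -0.12321155]), 'torque': array([ 0.01597225, -0.01001428, -0.00927061]), 'width': 85.42720864633682}
scene [[385.45102582   0.         320.7283822 ]
 [  0.         385.45102582 199.59659697]
 [  0.           0.           1.        ]] [0.02461844 0.         0.         0.         0.        ] [[-1.70672705e-01  5.48712800e-01 -8.18403990e-01  1.47188444e+03]
 [ 9.85073713e-01  1.13880906e-01 -1.29077186e-01  1.11994112e+02]
 [ 2.23742838e-02 -8.28218209e-01 -5.59958917e-01  7.13515112e+02]
 [ 0.00000000e+00  0.00000000e+00  0.00
[... 269 characters left out ...]
486e-01  3.95661470e+02]
 [-9.99961623e-01 -6.24769109e-03  6.14159320e-03 -2.42614195e+01]
 [-5.46154976e-03 -1.03578583e-01 -9.94606278e-01  1.48660738e+03]
 [ 0.00000000e+00  0.00000000e+00  0.00000000e+00  1.00000000e+00]] None
wrist [[279.57882433   0.         322.30574236]
 [  0.         279.57882433 204.04382303]
 [  0.           0.           1.        ]] [-0.02643513  0.          0.          0.          0.        ] None [[-9.53960249e-04 -9.57520448e-01 -2.88363800e-01  7.39890185e+01]
 [ 9.99999543e-01 -8.94197531e-04 -3.38972480e-04  2.72368145e-01]
 [ 6.67188829e-05 -2.88363991e-01  9.57520864e-01 -1.42445968e+02]
 [ 0.00000000e+00  0.00000000e+00  0.00000000e+00  1.00000000e+00]]
```

View pics/top0.png

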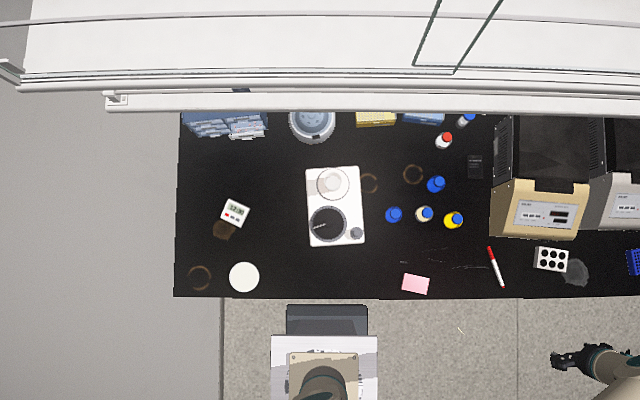

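View pics/scene0.png

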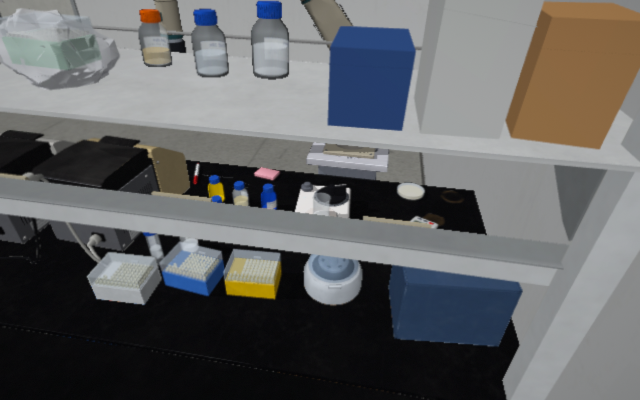

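```bash
cat > h.py <<'E'
import numpy as np,cv2
from cell import read_state,get_image
def ray(d,uv,T=None):
    T=d["T"] if T is None else T
    p=cv2.undistortPoints(np.array(uv,float).reshape(-1,1,2),d["mtx"],np.array(d["dist"],float)).reshape(-1,2)
    v=np.c_[p,np.ones(len(p))]@T[:3,:3].T
    return T[:3,3],v
def plane(d,uv,z,T=None):
    o,v=ray(d,uv,T); return o+v*((z-o[2])/v[:,2])[:,None]
def proj(d,P,T=None):
    T=d["T"] if T is None else T
    Ti=np.linalg.inv(T); P=np.array(P,float).reshape(-1,3)
    c=P@Ti[:3,:3].T+Ti[:3,3]
    return cv2.projectPoints(c,np.zeros(3),np.zeros(3),d["mtx"],np.array(d["dist"],float))[0].reshape(-1,2)
def rotm(s):
    from scipy.spatial.transform import Rotation as R
    return R.from_euler('xyz',s["tool_rot"]).as_matrix()
def wristT(d,s):
    T=np.eye(4);T[:3,:3]=rotm(s);T[:3,3]=s["eef_pos"];return T@d["T_tool_cam"]
E
python3 - <<'E'
from h import *
d=get_image("top");im=d["img"]
c=cv2.resize(im[150:260,285:375],None,fx=6,fy=6,interpolation=cv2.INTER_CUBIC)[:600];cv2.imwrite("pics/tc.png",c)
g=cv2.cvtColor(im,cv2.COLOR_BGR2GRAY);m=np.zeros_like(g);m[160:252,298:372]=(g[160:252,298:372]>90)
cs,_=cv2.findContours(m,cv2.RETR_EXTERNAL,cv2.CHAIN_APPROX_NONE)
k=max(cs,key=cv2.contourArea);r=cv2.minAreaRect(k);b=cv2.boxPoints(r);print(r,b)
P=plane(d,b,55);print(P,P.mean(0),[np.linalg.norm(P[i]-P[i-1]) for i in range(4)])
z=d["z_map"];print(z[225,350],z[205,345])
E
```

```text
((334.4035339355469, 205.64974975585938), (78.58550262451172, 55.28771209716797), 85.91438293457031) [[304.03043 168.42639]
 [359.17764 164.4873 ]
 [364.77664 242.87311]
 [309.62943 246.8122 ]]
[[ 644.26426921   61.21447324   55.        ]
 [ 657.02338014 -101.4461322    55.        ]
 [ 426.46024502 -117.87663829   55.        ]
 [ 414.01515223   42.15409248   55.        ]] [535.44076165 -28.98855119  55.        ] [np.float64(231.03669402673697), np.float64(163.16025090698182), np.float64(231.147833236154), np.float64(160.51390945029559)]
1434.7706 1437.1398
```

View pics/tc.png

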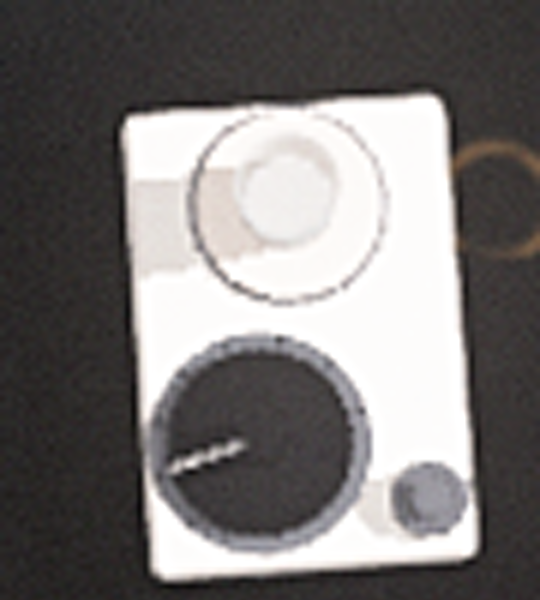

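View pics/wrist0.png

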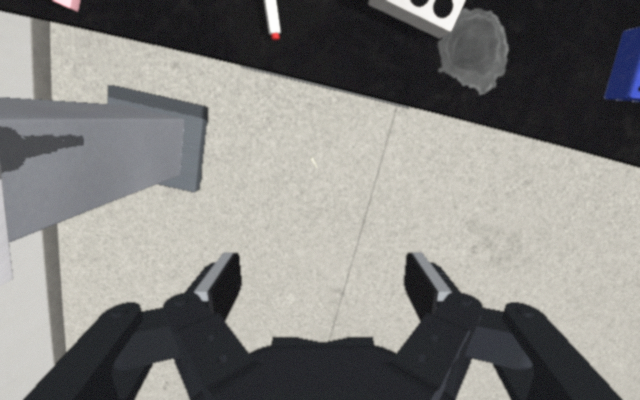

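```bash
python3 - <<'E'
from h import *
d=get_image("top");z=d["z_map"]
def pt(u,v):
    o,w=ray(d,[[u,v]]);return (o+w[0]*z[v,u]).round()
for uv in[(335,90),(335,102),(335,107),(335,60),(312,125),(328,224),(350,190),(332,175),(424,214),(236,212),(243,277),(540,150),(540,230),(495,200),(393,214)]:print(uv,pt(*uv))
# white line on fin
R=d["img"][195:250,300:355];g=cv2.cvtColor(R,cv2.COLOR_BGR2GRAY)
s=np.array([[328.3,223.8]])
print(plane(d,s,66))
m=np.zeros(z.shape,np.uint8);m[195:250,300:355]=(g>90)
cv2.circle
yy,xx=np.where((m>0)&(np.hypot(*np.meshgrid(np.arange(640)-328.3,np.arange(400)-223.8))<15.3))
P=plane(d,np.c_[xx,yy],94)
print(np.c_[xx,yy].tolist());print(P[:,:2].round(1).tolist())
C=P[:,:2].mean(0);u,sv,vt=np.linalg.svd(P[:,:2]-C);print(C,vt[0],np.degrees(np.arctan2(vt[0,1],vt[0,0])))
E
```

```text
(335, 90) [715. -27. 552.]
(335, 102) [704. -28. 508.]
(335, 107) [694. -28. 508.]
(335, 60) [671. -26. 812.]
(312, 125) [762.  37. 107.]
(328, 224) [478. -11.  92.]
(350, 190) [581. -75.  55.]
(332, 175) [620. -21.  84.]
(424, 214) [ 509. -285.   89.]
(236, 212) [516. 265.  28.]
(243, 277) [323. 243.  12.]
(540, 150) [ 670. -576.  226.]
(540, 230) [ 461. -603.  144.]
(495, 200) [ 554. -504.   60.]
(393, 214) [ 508. -196.   89.]
[[480.61868614 -11.659781    66.        ]]
[[342, 217], [343, 220], [323, 223], [324, 223], [325, 223], [320, 224], [321, 224], [322, 224], [323, 224], [324, 224], [325, 224], [317, 225], [318, 225], [319, 225], [320, 225], [321, 225], [322, 225], [323, 225], [324, 225], [343, 225], [314, 226], [315, 226], [316, 226], [317, 226], [318, 226], [319, 226], [320, 226], [314, 227], [315, 227], [316, 227], [317, 227], [343, 227], [314, 228], [343, 228], [342, 230], [341, 232], [340, 233], [339, 234], [338, 235], [337, 236], [335, 237], [336, 237], [332, 238], [333, 238], [327, 239], [328, 239], [329, 239], [330, 239]]
[[498.5, -50.6], [490.0, -53.5], [481.1, 3.1], [481.1, 0.3], [481.2, -2.5], [478.2, 11.6], [478.2, 8.8], [478.3, 5.9], [478.3, 3.1], [478.3, 0.3], [478.3, -2.6], [475.3, 20.1], [475.3, 17.3], [475.4, 14.4], [475.4, 11.6], [475.4, 8.8], [475.4, 5.9], [475.4, 3.1], [475.5, 0.3], [475.8, -53.6], [472.4, 28.6], [472.5, 25.7], [472.5, 22.9], [472.5, 20.1], [472.5, 17.2], [472.5, 14.4], [472.5, 11.6], [469.6, 28.5], [469.6, 25.7], [469.6, 22.9], [469.7, 20.0], [470.1, -53.6], [466.8, 28.5], [467.3, -53.6], [461.6, -50.8], [455.9, -48.0], [453.1, -45.2], [450.3, -42.4], [447.4, -39.6], [444.6, -36.8], [441.7, -31.1], [441.7, -33.9], [438.8, -22.7], [438.8, -25.5], [435.9, -8.5], [435.9, -11.4], [435.9, -14.2], [436.0, -17.0]]
[466.42239354  -6.59276341] [0.25759818 0.96625213] 75.07240573410745
```

Request:
carry_out --series '[[[16,-13,0,0,0,-0.6,0],[16,-13,0,0,0,-0.6,0],[16,-13,0,0,0,-0.6,0],[16,-13,0,0,0,-0.6,0],[16,-13,0,0,0,-0.6,0]]]'

```text
clock: 0.67
eef_pos: [273.5, -469.0, 231.4]
tool_rot: [3.141, -0.0, 0.832]
force: [0.6, 0.1, 0.5]
width: 25.9
```

```bash
cat > g.py <<'E'
import sys
from h import *
from scipy.spatial.transform import Rotation as R
s=read_state();print(s["clock"],s["eef_pos"].round(1),s["tool_rot"].round(3),s["qpos"].round(2),s["force"].round(2),round(s["width"],1))
if len(sys.argv)>3:
    D=np.array(list(map(float,sys.argv[1:4])))-s["eef_pos"];print("shift cm",(rotm(s).T@D/10).round(2))
if len(sys.argv)>4:
    Rt=R.from_euler('xyz',[np.pi,0,float(sys.argv[4])]);print("turn",(R.from_matrix(rotm(s)).inv()*Rt).as_rotvec().round(3))
E
python3 g.py 430 -20 230 2
```

```text
0.6667 [ 273.5 -469.   231.4] [ 3.141 -0.     0.832] [ 1.09  0.48 -0.14  1.82  0.08  0.86  0.17] [0.61 0.05 0.46] 25.9
shift cm [ 43.73 -18.66   0.15]
turn [ 0.    -0.    -1.168]
```

Request:
carry_out --series '[[[19,-8,0,0,0,-0.6,0],[19,-8,0,0,0,-0.6,0],[19,-8,0,0,0,-0.6,0],[19,-8,0,0,0,-0.6,0],[19,-8,0,0,0,-0.6,0]]]'

```text
clock: 1.08
eef_pos: [342.7, -275.0, 231.5]
tool_rot: [3.141, 0.0, 1.432]
force: [0.1, 0.1, -0.5]
width: -0.2
```

```bash
python3 g.py 430 -20 230 2.0
```

```text
1.0833 [ 342.7 -275.   231.5] [3.141 0.    1.432] [ 0.87  0.35 -0.34  2.07  0.17  0.75  0.29] [ 0.11  0.12 -0.46] -0.2
shift cm [26.46  5.11  0.15]
turn [ 0.     0.    -0.568]
```

Request:
carry_out --series '[[[15,3,0,0,0,-0.6,0],[19,4,0,0,0,-0.6,0],[26.5,5,0,0,0,-0.6,0],[26.5,5,0,0,0,-0.6,0],[26.5,5,0,0,0,-0.6,0]]]'

```text
clock: 1.5
eef_pos: [410.9, -78.5, 231.6]
tool_rot: [3.141, 0.001, 2.031]
force: [0.6, -0.5, -0.9]
width: 0.2
```

```bash
python3 g.py 420 -10 230 2.6
```

```text
1.5 [410.9 -78.5 231.6] [3.141e+00 1.000e-03 2.031e+00] [ 0.54  0.34 -0.54  2.11  0.26  0.75  0.29] [ 0.62 -0.54 -0.86] 0.2
shift cm [5.73 3.86 0.16]
turn [ 0.     0.001 -0.569]
```

Request:
carry_out --series '[[[5.7,3.9,0,0,0,-0.6,0],[5.7,3.9,0,0,0,-0.6,0],[5.7,3.9,0,0,0,-0.6,0],[5.7,3.9,0,0,0,-0.6,0],[5.7,3.9,0,0,0,-0.6,0]]]'

```text
clock: 1.92
eef_pos: [420.7, -11.2, 231.4]
tool_rot: [3.142, 0.0, 2.634]
force: [-1.1, -0.0, 0.3]
width: -0.0
```

```bash
python3 g.py 430 5 200 3.23
```

```text
1.9167 [420.7 -11.2 231.4] [3.142 0.    2.634] [ 0.5   0.37 -0.72  2.1   0.35  0.78  0.63] [-1.09 -0.    0.29] -0.0
shift cm [-0.02  1.86  3.14]
turn [-0.     0.    -0.596]
```

Request:
carry_out --series '[[[0,1.9,0,0,0,-0.6,0],[0,1.9,0,0,0,-0.6,0],[0,1.9,0,0,0,-0.6,0],[0,1.9,0,0,0,-0.6,0],[0,1.9,0,0,0,-0.6,0]]]'

```text
clock: 2.33
eef_pos: [430.1, 4.5, 231.4]
tool_rot: [-3.141, 0.0, -3.051]
force: [0.3, 0.2, -0.6]
width: -0.0
```

```bash
python3 - <<'E'
from h import *
s=read_state();d=get_image("wrist");cv2.imwrite("pics/w1.png",d["img"]);print(s["eef_pos"],s["tool_rot"],s["qpos"].round(2))
T=wristT(d,s);np.save("w1T.npy",T)
t=get_image("top");cv2.imwrite("pics/t1.png",t["img"])
E
```

```text
[430.0574187    4.54210977 231.36052776] [-3.14142523e+00  1.46139536e-04 -3.05142266e+00] [ 0.57  0.43 -0.88  2.08  0.45  0.83  1.08]
```

View pics/w1.png

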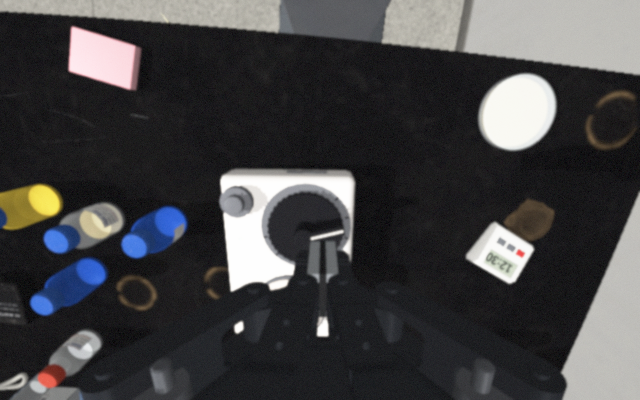

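```bash
python3 - <<'E'
from h import *
d=get_image("wrist");T=np.load("w1T.npy");im=d["img"]
cv2.imwrite("pics/w1c.png",cv2.resize(im[155:355,190:390],None,fx=3,fy=3,interpolation=cv2.INTER_CUBIC))
print("tcp px",proj(d,np.array([read_state()["eef_pos"]]),T))
g=cv2.cvtColor(im,cv2.COLOR_BGR2GRAY)
m=np.zeros_like(g);m[228:242,308:346]=g[228:242,308:346]>150
m[:, 346:]=0
n,l,st,c=cv2.connectedComponentsWithStats(m);print(st,c)
k=1+np.argmax(st[1:,4]);yy,xx=np.where(l==k)
P=plane(d,np.c_[xx,yy],94,T)[:,:2];C=P.mean(0);_,_,vt=np.linalg.svd(P-C);q=(P-C)@vt[0]
print(C,C+vt[0]*q.min(),C+vt[0]*q.max(),np.degrees(np.arctan2(vt[0,1],vt[0,0])))
print("button",plane(d,[[236,199]],77,T),"dial",plane(d,[[306,225]],66,T))
# predicted
o=np.array([535.4,-29]);a=np.radians(4.4);Rz=np.array([[np.cos(a),-np.sin(a)],[np.sin(a),np.cos(a)]])
for n,p,z in(("dial",(-52,22),66),("btn",(-85,-58),77),("c1",(-115,80),55),("c2",(-115,-80),55)):
    w=o+Rz@p;print(n,w,proj(d,[[*w,z]],T))
E
```

```text
tcp px [[322.57213932 254.98578734]]
[[     0      0    640    400 255881]
 [   311    230     33     10    119]] [[319.49636745 199.4836506 ]
 [327.31092437 234.65546218]]
[475.49353369  13.74890094] [469.57712288  30.43320445] [481.64243866  -3.59103707] -70.47501525266232
button [[449.32487253 -89.83938473  77.        ]] dial [[477.33396757 -10.77329487  66.        ]]
dial [481.86543827 -11.05422891] [[305.48695301 228.55008671]]
btn [455.10021969 -93.35017702] [[232.84682733 203.70874515]]
c1 [414.60141124  41.94153194] [[355.96546806 174.77688427]]
c2 [ 426.87645574 -117.58690841] [[217.68586431 173.18075948]]
```

View pics/w1c.png

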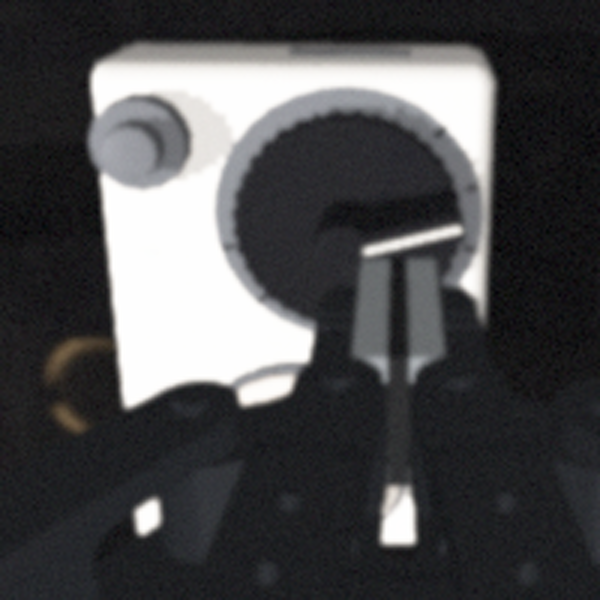

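View pics/t1.png

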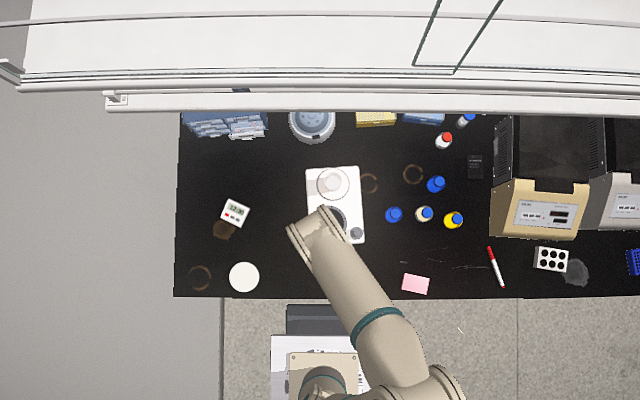

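```bash
python3 g.py 445 11.5 76 3.48
```

```text
2.4833 [430.    4.4 231.2] [ 3.141 -0.    -3.06 ] [ 0.57  0.43 -0.88  2.08  0.45  0.83  1.07] [-0.27  0.36  0.29] 0.2
shift cm [-1.56  0.58 15.52]
turn [ 0.    -0.    -0.257]
```

Request:
carry_out --series '[[[-1.6,0.6,3,0,0,-0.25,0],[-1.6,0.6,6.5,0,0,-0.25,0],[-1.6,0.6,10,0,0,-0.25,0],[-1.6,0.6,13,0,0,-0.25,0],[-1.6,0.6,15,0,0,-0.25,0]]]'

```text
clock: 2.9
eef_pos: [444.2, 11.6, 78.9]
tool_rot: [3.141, -0.003, -2.811]
force: [0.6, -0.6, 0.2]
width: 0.1
```

```bash
python3 g.py 447 11.5 75 3.48;  python3 - <<'E'
from h import *
d=get_image("wrist");cv2.imwrite("pics/w2.png",d["img"])
E
```

```text
2.9 [444.2  11.6  78.9] [ 3.141e+00 -3.000e-03 -2.811e+00] [ 0.35  0.7  -0.65  2.19  0.87  0.53  0.93] [ 0.6  -0.56  0.23] 0.1
shift cm [-0.26 -0.1   0.39]
turn [ 0.001 -0.003 -0.007]
```

View pics/w2.png

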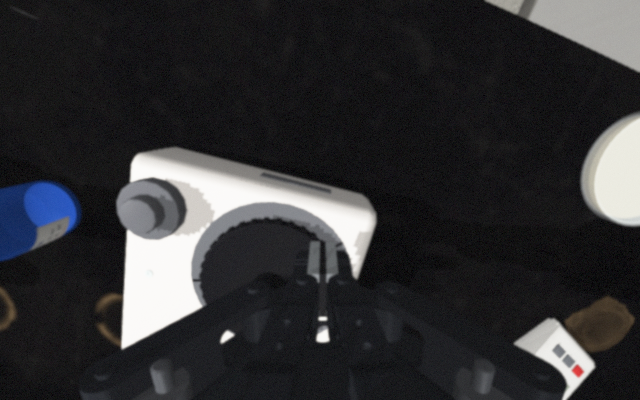

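Request:
carry_out --series '[[[-0.3,0,0.3,0,0,0,0],[-0.6,0,0.4,0,0,0,0],[-0.8,0,0.4,0,0,0,0],[-1.0,0,0.4,0,0,0,0],[-1.0,0,0.4,0,0,0,0]]]'

```text
clock: 3.37
eef_pos: [456.2, 15.4, 78.4]
tool_rot: [-3.141, 0.003, -2.808]
force: [0.7, 0.0, -0.3]
width: -0.0
```

```bash
cat > dial.py <<'E'
from h import *
s=read_state();A=np.array([482,-11.]);Rm=rotm(s)
v=s["eef_pos"][:2]-A
print(s["clock"],s["eef_pos"].round(1),"yaw",round(np.degrees(s["tool_rot"][2]),1),"tool-frame x,y from axis",(Rm[:2,:2].T@v).round(1),"F tool",(Rm.T@s["force"]).round(2),"q",s["qpos"].round(2))
E
python3 dial.py
```

```text
3.3667 [456.2  15.4  78.4] yaw -160.9 tool-frame x,y from axis [15.8 33.4] F tool [-0.68 -0.2   0.32] q [ 0.34  0.71 -0.65  2.16  0.86  0.55  0.94]
```

Request:
carry_out --series '[[[0,0,0.3,0,0,0,0],[-0.2,0,0.3,0,0,0,0],[-0.4,0,0.3,0,0,0,0]]]'

```text
clock: 3.62
eef_pos: [457.7, 16.0, 74.3]
tool_rot: [-3.141, -0.002, -2.808]
force: [-3.6, -1.4, 2.6]
width: -0.1
```

```bash
python3 dial.py
```

```text
3.6167 [457.7  16.   74.3] yaw -160.9 tool-frame x,y from axis [14.1 33.4] F tool [ 3.87 -0.12 -2.57] q [ 0.34  0.72 -0.64  2.16  0.87  0.55  0.94]
```

Request:
carry_out --series '[[[-0.36,0.13,0,0,0,0.105,0],[-0.73,0.22,0,0,0,0.209,0],[-1.1,0.27,0,0,0,0.314,0],[-1.48,0.28,0,0,0,0.419,0],[-1.86,0.25,0,0,0,0.524,0]]]'

```text
clock: 4.03
eef_pos: [474.0, 24.9, 74.1]
tool_rot: [-3.14, -0.003, 2.947]
force: [-4.5, 1.1, 1.8]
width: 0.2
```

```bash
python3 dial.py
```

```text
4.0333 [474.   24.9  74.1] yaw 168.8 tool-frame x,y from axis [14.8 33.7] F tool [ 4.61  0.24 -1.81] q [ 0.24  0.7  -0.52  2.12  0.72  0.51  0.55]
```

Request:
carry_out --series '[[[-0.36,0.13,0,0,0,0.105,0],[-0.73,0.22,0,0,0,0.209,0],[-1.1,0.27,0,0,0,0.314,0],[-1.48,0.28,0,0,0,0.419,0],[-1.86,0.25,0,0,0,0.524,0]]]'

```text
clock: 4.45
eef_pos: [493.3, 24.8, 74.2]
tool_rot: [-3.141, -0.002, 2.423]
force: [-2.3, 2.6, 0.9]
width: -0.2
```

```bash
python3 dial.py;  python3 - <<'E'
from h import *
d=get_image("wrist");cv2.imwrite("pics/w3.png",d["img"])
E
```

```text
4.45 [493.3  24.8  74.2] yaw 138.8 tool-frame x,y from axis [15.1 34.4] F tool [ 3.45  0.49 -0.94] q [ 0.16  0.69 -0.39  2.07  0.55  0.48  0.2 ]
```

View pics/w3.png

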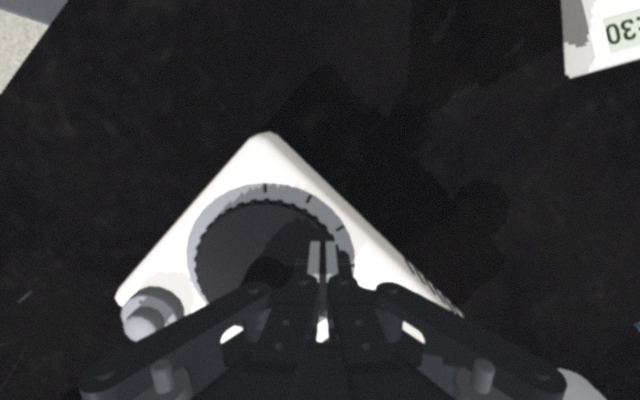

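Request:
carry_out --series '[[[-0.36,0.13,0,0,0,0.105,0],[-0.73,0.22,0,0,0,0.209,0],[-1.1,0.27,0,0,0,0.314,0],[-1.48,0.28,0,0,0,0.419,0],[-1.86,0.25,0,0,0,0.524,0]]]'

```text
clock: 4.92
eef_pos: [509.8, 15.0, 74.3]
tool_rot: [3.141, -0.002, 1.902]
force: [-1.4, 3.9, -0.6]
width: 0.1
```

```bash
python3 dial.py
```

```text
4.9167 [509.8  15.   74.3] yaw 109.0 tool-frame x,y from axis [15.5 34.8] F tool [ 4.17 -0.02  0.65] q [ 0.1   0.69 -0.27  2.03  0.38  0.47 -0.12]
```

Request:
carry_out --series '[[[-0.24,0.09,0,0,0,0.07,0],[-0.48,0.16,0,0,0,0.14,0],[-0.48,0.16,0,0,0,0.14,0]]]'

```text
clock: 5.17
eef_pos: [513.2, 11.0, 74.3]
tool_rot: [3.141, -0.001, 1.765]
force: [0.1, 3.1, -0.7]
width: 0.2
```

```bash
python3 dial.py
```

```text
5.1667 [513.2  11.   74.3] yaw 101.1 tool-frame x,y from axis [15.6 34.9] F tool [3.06 0.66 0.68] q [ 0.08  0.69 -0.23  2.02  0.33  0.46 -0.2 ]
```

Request:
carry_out --series '[[[-0.24,0.09,0,0,0,0.07,0],[-0.48,0.16,0,0,0,0.14,0],[-0.48,0.16,0,0,0,0.14,0]]]'

```text
clock: 5.42
eef_pos: [516.0, 4.9, 74.4]
tool_rot: [3.141, 0.0, 1.625]
force: [1.2, -0.5, 0.2]
width: 0.3
```

```bash
python3 dial.py
```

```text
5.4167 [516.    4.9  74.4] yaw 93.1 tool-frame x,y from axis [14.  34.8] F tool [-0.54  1.15 -0.24] q [ 0.07  0.69 -0.2   2.02  0.28  0.46 -0.29]
```

Request:
carry_out --series '[[[1.5,0,0,0,0,0,0],[3,0,0,0,0,0,0],[3,0,-3,0,0,0,0],[3,0,-7,0,0,0,0],[3,0,-11,0,0,0,0]]]'

```text
clock: 5.83
eef_pos: [512.8, 34.9, 184.9]
tool_rot: [-3.139, 0.001, 1.629]
force: [1.1, 0.4, -0.6]
width: 0.0
```

```bash
python3 - <<'E'
from h import *
s=read_state();print(s["clock"],s["eef_pos"],s["tool_rot"],s["force"])
d=get_image("wrist");cv2.imwrite("pics/w4.png",d["img"]);np.save("w4T.npy",wristT(d,s))
t=get_image("top");cv2.imwrite("pics/t4.png",t["img"])
E
```

```text
5.8333 [512.75566087  34.88431539 184.8520028 ] [-3.13856363e+00  1.00658559e-03  1.62916080e+00] [ 1.1241596   0.36790658 -0.63628157]
```

View pics/w4.png

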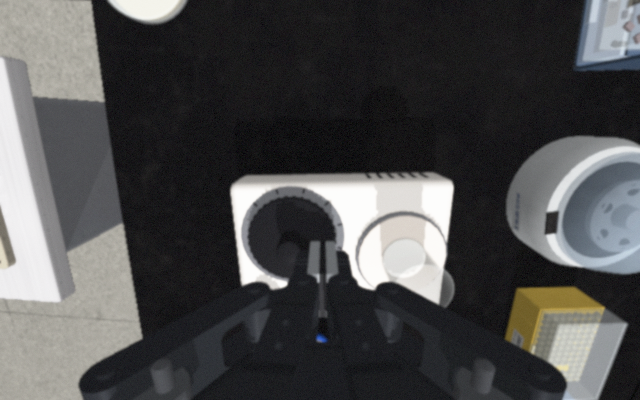

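Request:
carry_out --series '[[[-12.4,-6.5,0,0,0,0,0],[-12.4,-6.5,0,0,0,0,0],[-12.4,-6.5,0,0,0,0,0],[-12.4,-6.5,0,0,0,0,0],[-12.4,-6.5,0,0,0,0,0]]]'

```text
clock: 6.35
eef_pos: [452.5, -97.4, 183.8]
tool_rot: [-3.138, 0.003, 1.62]
force: [-0.3, 0.2, 0.6]
width: -0.2
```

```bash
python3 - <<'E'
from h import *
s=read_state();print(s["clock"],s["eef_pos"],s["tool_rot"],s["force"])
d=get_image("wrist");cv2.imwrite("pics/w5.png",d["img"]);np.save("w5T.npy",wristT(d,s))
t=get_image("top");cv2.imwrite("pics/t5.png",cv2.resize(t["img"][150:260,200:380],None,fx=4,fy=4))
E
```

```text
6.35 [452.47508057 -97.35401212 183.84925634] [-3.13817006e+00  2.98358883e-03  1.61956283e+00] [-0.32759954  0.20469144  0.55555917]
```

View pics/w5.png

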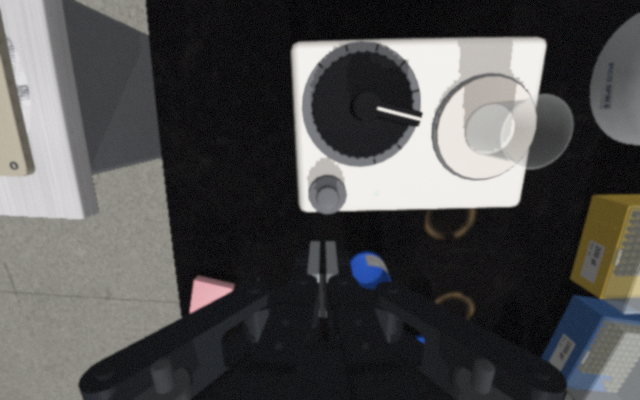

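View pics/t5.png

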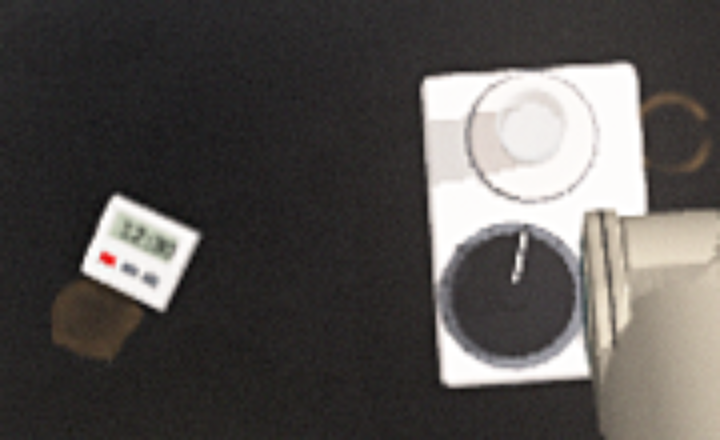

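Fin line in the wrist view runs (377,108)→(421,120), in the top view up and slightly right. Measuring its angle and the button.

```bash
python3 - <<'E'
from h import *
d=get_image("wrist");T=np.load("w5T.npy");im=d["img"];g=cv2.cvtColor(im,cv2.COLOR_BGR2GRAY)
m=np.zeros_like(g);m[100:130,370:420]=g[100:130,370:420]>150
n,l,st,c=cv2.connectedComponentsWithStats(m);print(st[1:])
k=1+np.argmax(st[1:,4]);yy,xx=np.where(l==k)
P=plane(d,np.c_[xx,yy],94,T)[:,:2];C=P.mean(0);_,_,vt=np.linalg.svd(P-C);q=(P-C)@vt[0]
print(C+vt[0]*q.min(),C+vt[0]*q.max(),np.degrees(np.arctan2(vt[0,1],vt[0,0])))
t=get_image("top");g=cv2.cvtColor(t["img"],cv2.COLOR_BGR2GRAY)
m=np.zeros_like(g);m[207:222,324:336]=g[207:222,324:336]>90
n,l,st,c=cv2.connectedComponentsWithStats(m);print(st[1:])
k=1+np.argmax(st[1:,4]);yy,xx=np.where(l==k)
P=plane(t,np.c_[xx,yy],94)[:,:2];C=P.mean(0);_,_,vt=np.linalg.svd(P-C);print(C,np.degrees(np.arctan2(vt[0,1],vt[0,0])))
# button
c=cv2.resize(im[165:265,280:380],None,fx=6,fy=6,interpolation=cv2.INTER_CUBIC);cv2.imwrite("pics/w5c.png",c)
print(proj(d,[[455.1,-93.3,77],[482,-11,66]],T))
E
python3 g.py 455 -93 100
```

```text
[[373 100  47  30 266]]
[526.48225741 -18.15326471] [489.34745852 -21.24855607] -175.23524774423674
[[324 207  12  14  49]]
[514.6848683  -15.61346332] 172.09238524171258
[[325.21419384 197.81569411]
 [360.34157656 106.06971077]]
6.55 [456.2 -91.  184.3] [ 3.141 -0.     1.627] [ 0.34  0.45 -0.28  2.06  0.2   0.65 -0.02] [0.06 0.3  0.1 ] 0.2
shift cm [-0.2  -0.13  8.43]
```

View pics/w5c.png

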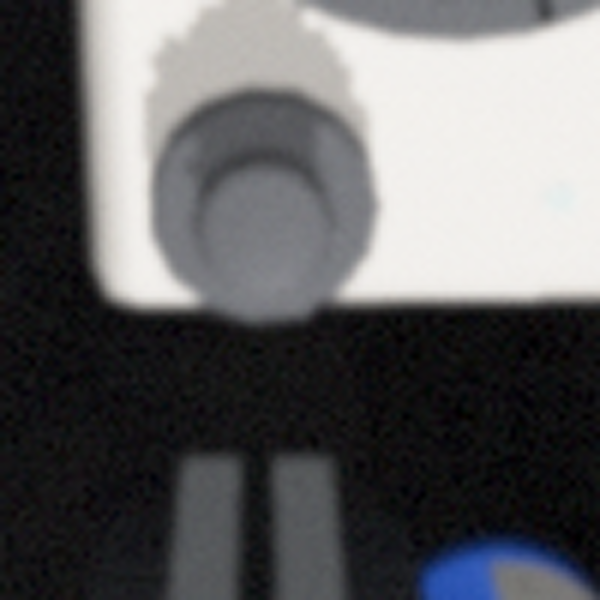

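```bash
python3 - <<'E'
from h import *
s=read_state();d=get_image("wrist");T=wristT(d,s);np.save("w6T.npy",T);im=d["img"];print(s["eef_pos"],s["qd"].round(3))
P=plane(d,[[377,108],[421,120]],94,T);v=(P[1]-P[0])[:2];print(P,np.degrees(np.arctan2(v[1],v[0])))
cv2.imwrite("pics/w6c.png",cv2.resize(im[30:230,280:480],None,fx=3,fy=3,interpolation=cv2.INTER_CUBIC))
print(proj(d,[[455.1,-93.3,77],[482,-11,66]],T))
E
```

```text
[456.16123919 -90.99942792 184.30482483] [-0.015  0.001 -0.001 -0.003 -0.001  0.003 -0.004]
[[495.34844039  -6.10951502  94.        ]
 [531.66732548 -13.10021616  94.        ]] -10.895111262151234
[[320.42641406 204.4171103 ]
 [355.5743458  114.13226855]]
```

View pics/w6c.png

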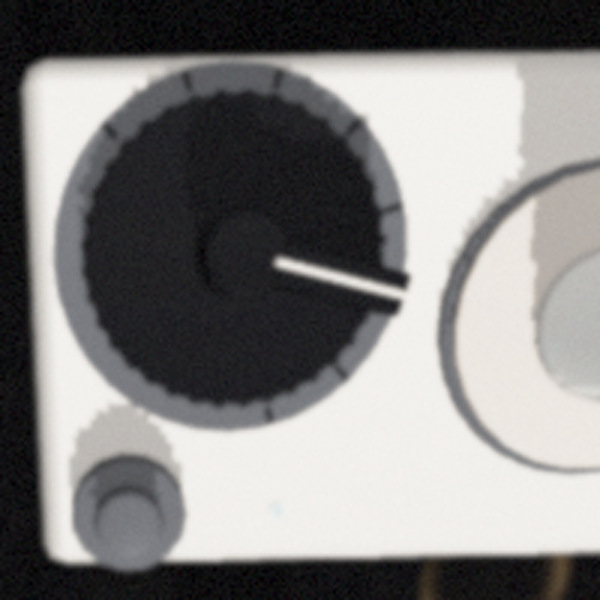

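Request:
carry_out --series '[[[-0.1,0,3.5,0,0,0,0],[-0.1,0,7,0,0,0,0],[-0.1,0,9,0,0,0,0],[-0.1,0,9.8,0,0,0,0],[-0.1,0,9.8,0,0,0,0]]]'

```text
clock: 7.02
eef_pos: [454.9, -91.7, 84.7]
tool_rot: [-3.138, -0.001, 1.627]
force: [0.2, -0.6, 0.4]
width: 0.2
```

```bash
python3 g.py 456 -92.5 77; python3 - <<'E'
from h import *
d=get_image("wrist");cv2.imwrite("pics/w7.png",d["img"])
E
```

```text
7.0167 [454.9 -91.7  84.7] [-3.138e+00 -1.000e-03  1.627e+00] [ 0.27  0.63 -0.19  2.14  0.29  0.4  -0.1 ] [ 0.19 -0.6   0.4 ] 0.2
shift cm [-0.09  0.11  0.77]
```

View pics/w7.png

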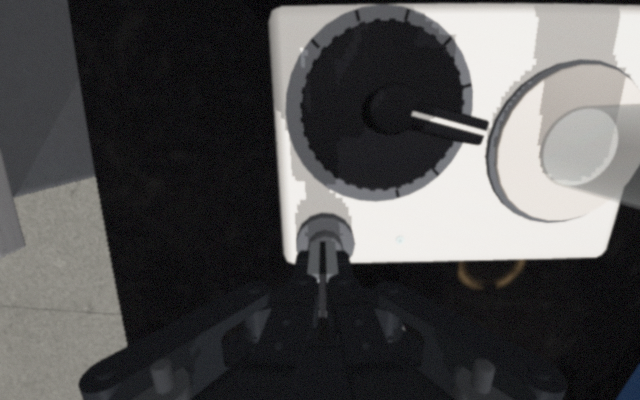

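Request:
carry_out --series '[[[-0.1,0.1,0.5,0,0,0,0],[-0.1,0.1,0.9,0,0,0,0],[-0.1,0.1,1.2,0,0,0,0],[-0.1,0.1,1.4,0,0,0,0],[-0.1,0.1,1.4,0,0,0,0]]]'

```text
clock: 7.48
eef_pos: [457.9, -94.2, 72.8]
tool_rot: [3.139, 0.0, 1.624]
force: [1.9, -0.6, 3.6]
width: 0.1
```

```bash
python3 g.py 456 -92.5 70
```

```text
7.4833 [457.9 -94.2  72.8] [3.139 0.    1.624] [ 0.26  0.65 -0.18  2.15  0.3   0.36 -0.11] [ 1.86 -0.56  3.58] 0.1
shift cm [ 0.18 -0.18  0.28]
```

Partly down at 3.6 N; press on in small steps to bottom out.

Request:
carry_out --series '[[[0.1,-0.1,0.15,0,0,0,0],[0.1,-0.1,0.3,0,0,0,0],[0.1,-0.1,0.3,0,0,0,0]]]'

```text
clock: 7.73
eef_pos: [457.1, -93.5, 70.9]
tool_rot: [3.138, 0.001, 1.624]
force: [0.7, -0.2, 16.2]
width: -0.2
```

```bash
python3 g.py 456 -92.5 70
```

```text
7.7333 [457.1 -93.5  70.9] [3.138e+00 1.000e-03 1.624e+00] [ 0.26  0.65 -0.17  2.15  0.3   0.35 -0.11] [ 0.74 -0.25 16.23] -0.2
shift cm [ 0.1  -0.1   0.09]
```

Request:
carry_out --series '[[[0,0,0.06,0,0,0,0],[0,0,0.06,0,0,0,0],[0,0,0.06,0,0,0,0]]]'

```text
clock: 7.98
eef_pos: [457.1, -93.5, 70.7]
tool_rot: [3.138, 0.001, 1.624]
force: [-0.1, -0.7, 22.6]
width: -0.2
```

Request:
carry_out --series '[[[0,0,-0.8,0,0,0,0],[0,0,-2,0,0,0,0],[0,0,-5,0,0,0,0],[0,0,-9,0,0,0,0],[0,0,-13,0,0,0,0]]]'

```text
clock: 8.4
eef_pos: [453.4, -92.7, 199.2]
tool_rot: [-3.137, -0.001, 1.624]
force: [1.2, -0.9, 0.2]
width: 0.0
```

```bash
python3 g.py 395 -130 200
```

```text
8.4 [453.4 -92.7 199.2] [-3.137e+00 -1.000e-03  1.624e+00] [ 0.36  0.43 -0.3   2.05  0.19  0.7  -0.01] [ 1.22 -0.94  0.21] 0.0
shift cm [-3.42 -6.03 -0.06]
```

Request:
carry_out --series '[[[-2,0,0,0,0,0,0],[-3,0,0,0,0,0,0],[-3,0,0,0,0,0,0],[-3,0,0,0,0,0,0],[-3,0,0,0,0,0,0]]]'

```text
clock: 8.82
eef_pos: [455.7, -122.2, 197.3]
tool_rot: [-3.138, -0.002, 1.624]
force: [0.6, 0.9, 0.3]
width: 0.2
```

```bash
python3 - <<'E'
from h import *
s=read_state();d=get_image("wrist");T=wristT(d,s);im=d["img"];print(s["clock"],s["eef_pos"],s["force"])
cv2.imwrite("pics/w8.png",im)
print("btn up/down px",proj(d,[[456,-92.7,77],[456,-92.7,71]],T))
t=get_image("top");cv2.imwrite("pics/t8.png",cv2.resize(t["img"][150:260,200:440],None,fx=3,fy=3))
z=t["z_map"]
E
```

```text
8.8167 [ 455.74176878 -122.19945242  197.25297032] [0.57429909 0.91491551 0.28125286]
btn up/down px [[324.13258154 168.51788716]
 [324.11128758 167.49049067]]
```

View pics/w8.png

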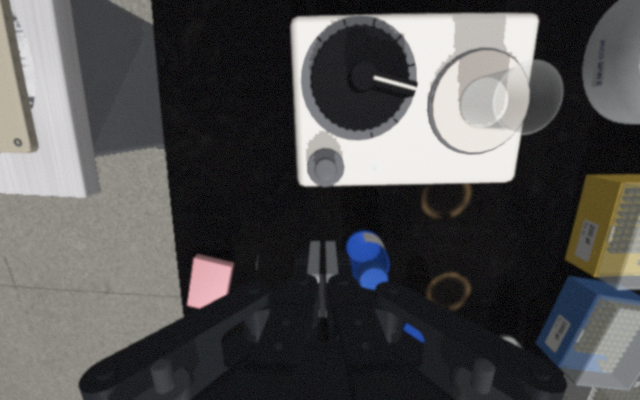

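View pics/t8.png

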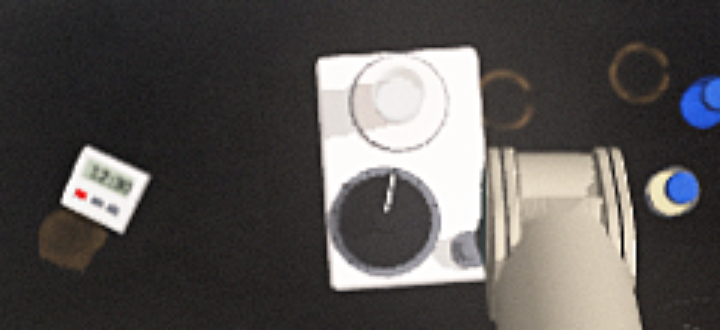

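```bash
python3 - <<'E'
from h import *
from cell import finish_job
s=read_state();d=get_image("wrist");T=wristT(d,s);z=d["z_map"]
for u,v in[(325,170),(325,172),(325,168),(350,160)]:
    o,w=ray(d,[[u,v]],T);print((o+w[0]*z[v,u]).round(1))
print(finish_job())
E
```

```text
[457.5 -93.7  78.4]
[457.6 -95.8  77. ]
[457.4 -92.   77.2]
[482.6 -86.   55.6]
the job is handed in; nothing more can be done
None
```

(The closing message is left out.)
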